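# Fit the spare filter cassette into the fume tray

### The arm

A 6-joint arm with a two-finger parallel gripper is mounted at the origin on a cart in front of the work surface, level with it; the furniture and walls round the work are solid. World frame = base frame: x ahead of the robot, y to its left, z up, the work surface at z = 0. Lengths are in m, angles in rad, forces in N, time in s.
With the tool pointing down it reaches from about 0.25 to 0.8 m from the base axis. Payload 8.5 kg.
Tool frame: the origin (TCP) lies on the centre line of the jaws, within the pads' length; the fingertips stand 22 mm ahead of it and the grasp point (between the pads) lies 3 mm ahead of it; z points along the fingers, y is the line along which they close (so a half turn about z gives the same grasp; the last joint's range is limited). The gripper opens to 85 mm and grips with 20 to 120 N. Pads are 22 mm wide; open, the fingers measure 114 mm over their backs; the gripper's body (76 mm by 85 mm) begins 54 mm behind the grasp point. The pads swing forward as they close: fully open they stand 13 mm farther back than shut.
Start: joints at [1.24, 0.238, -0.013, 1.319, 0, 1.571], TCP at [0.171, 0.496, 0.253] pointing down, gripper open.
Joint ranges: [-2.66, 2.66], [-1.03, 1.9], [-1.14, 1.46], [-1.82, 2.27], [-1.45, 1.34], [-3.14, 3.14]. Speed limits (rad/s): [2.22, 2.22, 2.79, 3.14, 3.14, 3.14].

### API

Orientations are given as a unit quaternion [w, x, y, z].
In Python, from bench import env gives the robot as it stands.
- The arm moves only by the shell command python3 -m inch 'ROWS' [OPENING] [FORCE]. ROWS is JSON, one flat list of numbers, 4 for each row, row after row: the shift along the tool's x, y, z scaled (see below), then the turn about the tool's z scaled (see below). A call has 1 to 20 rows; each row shifts and turns the commanded pose from where the row before left it, along the tool's axes as they then stand; what a row does not reach is not made up. The controller multiplies each number of a shift by 0.1 m and each number of a turn by 120 degrees. A row lasts 1/10 s, in which the tool goes at most 50 mm and 8.59 degrees, less where a joint would pass 70% of its speed; a pose out of reach is approached as far as the arm can. A call with a number of a shift or a turn outside -1 to 1 is refused whole. A call with a gripper value outside its range is refused whole. OPENING is the opening, from -1 (shut) to 1 (fully open), set as the call begins (- or left out, the last holds). The fingers move at their own pace and stop on an object; FORCE is the grip in N (left out, the last holds). Time passes only in rows, so rows that do not move let the fingers close. It gives the time, the measured TCP pose, the force, the opening and the grip force at its end, in the units of the state.
- env.sense(): the state, without advancing time (a new reading comes with each control period).
- env.capture(name): name is "scene" or "side" or "wrist"; returns a dict with "color" (400x640x3 uint8, red, green, blue), "range_z" (400x640 float32, m along the optical axis (not along the pixel's ray), 0 where there is no reading), "camera_matrix" (3x3 intrinsics, pixels), "xyz" and "rotation" of the camera in the world; the wrist camera has in their place "hand_eye" (4x4, takes a point from camera to tool coordinates, whose origin is the TCP and whose axes are the flange's). Camera axes: x right, y up, looking along -z (the intrinsics and any distortion apply to the point x, -y, -z); pixel columns grow to the right and rows downward; lengths in m; the calibration is good to about 2 mm. A picture is of the moment at which its call begins: read the wrist's pose just before it.
- env.finish_job(): hands the job in; it is judged then, once.
The state is a dict: "time_s": time; "q": joint angles; "qvel": joint speeds; "joint_torque": joint torques, N m; "tool_pos": TCP position; "tool_rot": TCP orientation; "wrist_force": force on the tool from outside, world axes, zero at the start; "moment": the same for the moment, N m; "gripper_width": finger opening in m; "finger_force": force on a finger pad.
Only numpy, scipy, OpenCV 4.12 (cv2) and the standard library are available. Lean on these libraries where they do the work, as an engineer would, in place of code of your own. Each camera call takes 0.05 s, during which the arm holds its last target. There are 200 camera calls.

### The job

Fit the spare filter cassette into the empty bay of the fume tray. Only its tongue end sticks out of the steel holder: draw it out by that, lay it flat on the bench and let go, then take it again by the grip rib, hook the tongue under the tray's steel lip with the rib end raised, and swing it down until it lies flat and fully home in the bay. Leave the flux tin, the side cutters and the marker where they are.

Things in the scene. Friction and masses are not known exactly. Their poses are not given: they have to be found in the camera images.
- filter_center (a point): Filter cassette, loose, 0.09-0.15 kg: white plate with a black mesh panel on top, 100 mm along its x, 66 mm along y, 14 mm thick. This point: plate centre, 7 mm above the underside. z points out of the mesh side, x towards the tongue. It starts lying flat in the holder, rib inside, the front 28 mm of plate and the tongue outside. Bench mats are 4 mm thick or less.
- filter_rib (a point): Centre of the cassette's grip rib, a bar on its top face: 40 mm long along the cassette's y, 10 mm thick along x, 24 mm tall above the plate. This point lies 30 mm from the plate's centre towards -x, 26 mm above the underside (half-way up the rib). Axes as for the cassette. The bare bench between holder and tray, 0.48 m ahead of the robot and 0.12 m to its left, is free to lay it on.
- filter_tongue_tip (a point): Middle of the end of the cassette's tongue, 80 mm from the plate's centre along +x, 4 mm above the underside. The tongue is 28 mm wide (y), 8 mm thick, level with the plate's underside, and sticks out 30 mm from the middle of the plate's +x edge. Axes as for the cassette.
- holder: Fixed grey steel sleeve, 82 mm wide (108 over its foot flanges), 54 mm tall; inside 76 wide, 43 high over a floor 8 mm above the bench. Open to its +x: roof and walls from x = -58 to +22 mm of the origin (on the bench), the floor to +45. The cassette starts on that floor, centre within 5 mm of the origin, x along the holder's +x, tongue in the air; the rib is clear of the roof after a 60 mm pull.
- bay_floor (a point): Centre of the floor of the filter bay in the top of the fume tray (fixed grey box, 164 x 100 mm). 24 mm above the bench; z up, x towards the lip. Bay: x from -53 to +52.5 mm, 72 mm wide, 14 mm deep, so a seated plate is flush with the rim. Home: cassette flat on the floor, plate centred here (play about 3 mm each way), its x along this x, the last 12 mm of tongue under the lip.
- lip_edge (a point): Middle of the lower free edge of the steel lip, 68 mm from the bay's centre along x, 14.5 mm above its floor; lip 96 mm wide, 5 mm thick. Below it, a channel 34 mm wide runs on from the bay at floor height to a stop 15 mm past this edge. A level cassette cannot enter: the tongue goes down tilted 8 to 16 degrees into the 15 mm of open channel before the lip, then forward. Axes as for the bay.
- flux_tin: Bystander: round tin, 53 mm across, 22 mm tall, standing on the bench; origin at the centre of its underside.
- side_cutter: Bystander: side cutters with red handles, 129 x 53 x 12 mm, lying on the bench; origin at the centre of the underside.
- marker: Bystander: felt marker, 136 x 14 x 15 mm, lying on the bench; origin at the centre of the underside.

How it is judged:
On the way, in this order (a step that is already met when the one before it is completed fails the run):
1. the cassette, with its rib clear of the holder, lies flat on the bench (or the thin mat) and is let go (x of filter_rib in the frame of holder above 0.027 m and height (world z) of filter_center below 0.0125 m and angle between filter_center's own z axis and vertical below 0.05 rad and contact force between the fingers and filter below 0.1 N), for 0.2 s.
2. the tongue is under the lip, reaching at least 6 mm past its edge, with the rib end still raised (tilt over 3 degrees) (x of filter_tongue_tip in the frame of lip_edge above 0.006 m and z of filter_tongue_tip in the frame of lip_edge below -0.003 m and y of filter_tongue_tip in the frame of lip_edge between -0.01 and 0.01 m and angle between filter_center's own z axis and vertical above 0.052 rad), for 0.1 s.
At the end, for the whole second after the job is handed in: The cassette lies at rest and flat (within 1.7 degrees) on the floor of the bay (within 2.5 mm in height), its plate centred within 7 mm, with the tongue at least 6 mm under the steel lip (horizontal distance between filter_center and bay_floor below 0.007 m and z of filter_center in the frame of bay_floor below 0.0095 m and x of filter_tongue_tip in the frame of lip_edge above 0.006 m and z of filter_tongue_tip in the frame of lip_edge below -0.003 m and angle between filter_center's own z axis and vertical below 0.03 rad and linear speed of filter below 0.01 m/s); the robot touches nothing.
It fails at once if a bystander (flux tin, side cutters or marker) is moved by more than 20 mm (distance of any of flux_tin, side_cutter, marker from where it was at the start of the episode above 0.02 m).
It also fails if it takes over 61 s, if anything falls off the work surface, if the arm or the gripper's body presses on something with over 40 N, if the wrist force passes 120 N, or if a joint passes its speed limit or range.

## Working session

There is one attempt and no reset: what is moved stays moved. The work goes in short steps, Python scripts to look and compute and a shell command to move; the robot and the scene stay as the last step left them, time stands still between calls to the robot, and variables do not carry over. Pictures are saved under pics/ and viewed, at most 13 in all, crops included, and the job is handed in when it is done.

```bash
mkdir -p pics; ls; cat > h.py <<'E'
import numpy as np, cv2
from bench import env
from scipy.spatial.transform import Rotation as R
def pose():
    s=env.sense(); q=s['tool_rot']; return np.array(s['tool_pos']), R.from_quat([q[1],q[2],q[3],q[0]]).as_matrix()
def cloud(name):
    p,M=pose(); c=env.capture(name); K=np.array(c['camera_matrix']); d=c['range_z']
    v,u=np.mgrid[:d.shape[0],:d.shape[1]]
    P=np.stack([(u-K[0,2])/K[0,0]*d,-(v-K[1,2])/K[1,1]*d,-d],-1)
    if 'hand_eye' in c:
        H=np.array(c['hand_eye']); P=P@H[:3,:3].T+H[:3,3]; P=P@M.T+p
    else: 
        r=np.array(c['rotation']); 
        if r.size==4: r=R.from_quat([r[1],r[2],r[3],r[0]]).as_matrix()
        P=P@r.T+np.array(c['xyz'])
    P[d==0]=np.nan
    return c,P
def save(c,n): cv2.imwrite(f'pics/{n}.png',c['color'][...,::-1])
E
python3 - <<'E'
from h import *
print(env.sense()); a=[]
for n in('scene','side','wrist'):
    c,P=cloud(n); print(n,{k:np.array(c[k]).round(4).tolist() for k in c if k not in('color','range_z')}); np.savez(f'{n}0.npz',P=P,c=c['color']); a.append(c['color'])
cv2.imwrite('pics/s0.png',a[0][...,::-1]); cv2.imwrite('pics/sd0.png',np.vstack(a[1:])[...,::-1][::1,::1][:800])
cv2.imwrite('pics/sd0.png',cv2.resize(np.vstack(a[1:])[...,::-1],(480,600),interpolation=cv2.INTER_AREA))
E
```

```text
pics
{'time_s': 0.0, 'q': array([ 1.24000500e+00,  2.38778922e-01, -1.42545672e-02,  1.31922786e+00,
       -4.47168794e-05,  1.57081910e+00]), 'qvel': array([-0.00037299, -0.0012327 ,  0.00118519,  0.00101504,  0.00026579,
       -0.00080961]), 'joint_torque': array([ 1.32139656e-03, -5.38780940e+01,  3.46438336e+01,  1.84546353e-02,
        5.60982505e-05,  6.58963913e-06]), 'tool_pos': array([0.17039887, 0.49615844, 0.25267847]), 'tool_rot': array([-9.85409487e-05,  1.64653778e-01,  9.86351153e-01, -7.26196992e-04]), 'wrist_force': array([-0.37338735, -0.73543358,  1.05128726]), 'moment': array([ 0.01095377, -0.00258716,  0.03599371]), 'finger_force': 0.0, 'gripper_width': 0.08555777790434888}
scene {'camera_matrix': [[506.6886, 0.0, 313.8069], [0.0, 506.6886, 203.2796], [0.0, 0.0, 1.0]], 'xyz': [0.0692, -0.6822, 0.7136], 'rotation': [0.8476, 0.4407, -0.1312, -0.2649]}
side {'camera_matrix': [[395.9905, 0.0, 314.3476], [0.0, 395.9905, 194.831], [0.0, 0.0, 1.0]], 'xyz': [0.551, 0.9414, 0.5098], 'rotation': [0.0015, -0.0084, 0.5142, 0.8576]}
wrist {'camera_matrix': [[284.8956, 0.0, 321.0994], [0.0, 284.8956, 197.2194], [0.0, 0.0, 1.0]], 'hand_eye': [[0.0011, 0.946, 0.324, 0.0843], [1.0, -0.0009, -0.0009, -0.0001], [-0.0006, 0.324, -0.9461, -0.1209], [0.0, 0.0, 0.0, 1.0]]}
```

View pics/s0.png

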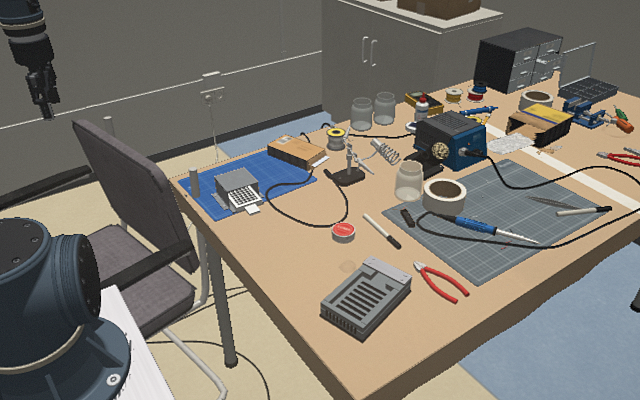

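View pics/sd0.png

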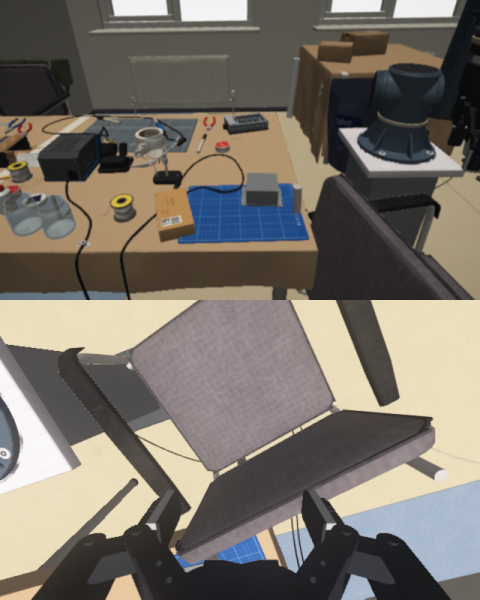

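```bash
python3 - <<'E'
from h import *
z=np.load('scene0.npz');P=z['P'];c=z['c']
A=cv2.resize(c[150:230,190:290],None,fx=4,fy=4,interpolation=cv2.INTER_CUBIC); B=cv2.resize(c[240:345,310:420],None,fx=4,fy=4,interpolation=cv2.INTER_CUBIC)
m=np.zeros((420,840,3),np.uint8); m[:320,:400]=A; m[:420,400:840]=B; cv2.imwrite('pics/z0.png',cv2.resize(m,(800,400))[...,::-1])
for u,v in [(253,209),(237,172),(245,195),(343,232),(384,233),(440,285),(360,290),(380,264),(195,180),(300,150),(410,195),(350,170),(350,267)]: print(u,v,P[v,u].round(3))
E
```

```text
253 209 [0.49  0.2   0.016]
237 172 [0.512 0.317 0.052]
245 195 [0.498 0.252 0.024]
343 232 [0.607 0.004 0.021]
384 233 [ 0.686 -0.042  0.012]
440 285 [ 0.681 -0.219 -0.002]
360 290 [ 0.525 -0.158  0.023]
380 264 [ 0.59  -0.138  0.041]
195 180 [0.412 0.344 0.051]
300 150 [0.713 0.339 0.039]
410 195 [0.824 0.024 0.022]
350 170 [0.789 0.214 0.011]
350 267 [ 0.566 -0.075 -0.001]
```

View pics/z0.png

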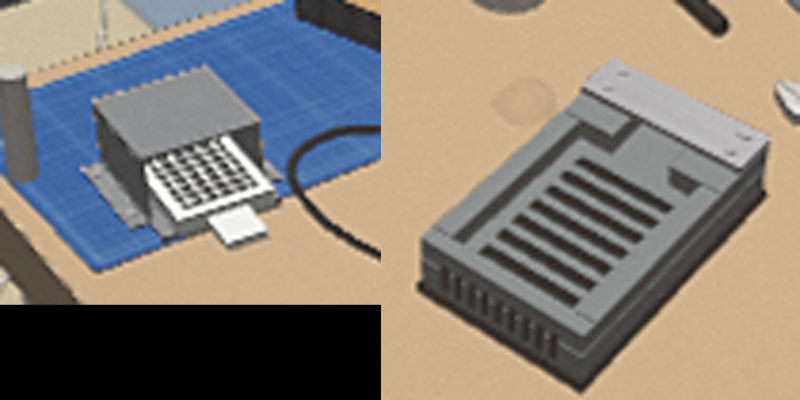

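```bash
python3 - <<'E'
from h import *
z=np.load('scene0.npz');P=z['P'];c=z['c'].astype(int)
def box(name,u0,u1,v0,v1,z0,z1,f=None):
    Q=P[v0:v1,u0:u1].reshape(-1,3); C=c[v0:v1,u0:u1].reshape(-1,3)
    k=(Q[:,2]>z0)&(Q[:,2]<z1)
    if f is not None: k&=f(C)
    Q=Q[k]; r=cv2.minAreaRect((Q[:,:2]*1000).astype(np.float32)); print(name,len(Q),np.round(r[0],1),np.round(r[1],1),round(r[2],1),'z',np.median(Q[:,2]).round(4)); return Q
box('roof',205,270,160,200,.048,.062)
box('tray',310,420,245,345,.030,.050)
box('lip',310,420,245,345,.0405,.05)
box('tin',325,360,215,245,.015,.03)
box('mesh+tongue white',220,270,180,220,.008,.04,lambda C:C.min(1)>190)
box('tongue',240,270,204,220,.006,.04,lambda C:C.min(1)>170)
E
```

```text
roof 646 [493.2 288.1] [86.9 83.2] 86.7 z 0.0528
tray 1890 [ 526.  -174.6] [163.5  98. ] 15.8 z 0.0373
lip 512 [ 588.9 -157.3] [36.9 97.1] 11.3 z 0.0426
tin 317 [612.8  13.6] [53.9 51. ] 51.7 z 0.0203
mesh+tongue white 255 [494.1 240.6] [103.1  69.4] 83.7 z 0.0196
tongue 104 [485.  208.3] [36.1 39.7] 74.9 z 0.0151
```

```bash
python3 -m inch '[-0.39,-0.17,0.05,0,-0.39,-0.17,0.05,0,-0.39,-0.17,0.05,0,-0.39,-0.17,0.05,0,-0.39,-0.17,0.05,0,-0.39,-0.17,0.05,0,-0.39,-0.17,0.05,0,-0.39,-0.17,0.05,0,-0.39,-0.17,0.05,0,-0.39,-0.17,0.05,0,0,0,0,0.07,0,0,0,0.07,0,0,0,0.07,0,0,0,0.07,0,0,0,0.07,0,0,0,0.07,0,0,0,0.07,0,0,0,0.07,0,0,0,0.07,0,0,0,0]' 1 60
cat >> h.py <<'E'
def rect(Q,name=''):
    r=cv2.minAreaRect((Q[:,:2]*1000).astype(np.float32)); print(name,len(Q),np.round(r[0],1),np.round(r[1],1),round(r[2],1),'z',np.median(Q[:,2]).round(4),np.round(cv2.boxPoints(r),0).tolist()); return r
def show():
    p,M=pose(); s=env.sense(); print('tcp',p.round(4),'x',M[:,0].round(3),'yaw',np.degrees(np.arctan2(M[1,0],M[0,0])).round(2),'z',M[:,2].round(3),'q',np.round(s['q'],2),'t',s['time_s'],'F',np.round(s['wrist_force'],1),'w',round(s['gripper_width'],4),'ff',round(s['finger_force'],1))
E
python3 - <<'E'
from h import *
show(); c,P=cloud('wrist'); save(c,'w1'); np.savez('w1.npz',P=P,c=c['color'])
C=c['color'].astype(int); k=np.isfinite(P[...,2])
near=k&(np.hypot(P[...,0]-.49,P[...,1]-.25)<.12)
rect(P[near&(P[...,2]>.046)&(P[...,2]<.062)],'roof')
w=near&(C.min(-1)>185)&(P[...,2]<.045)
rect(P[w&(P[...,2]>.004)],'white'); rect(P[w&(P[...,2]<.019)&(P[...,2]>.008)],'tongue')
E
```

```text
time_s: 2.15
tool_pos: [0.484, 0.209, 0.2031]
tool_rot: [-0.0, 0.735, 0.678, -0.0]
wrist_force: [-0.6, -0.2, 0.0]
gripper_width: 0.0853
finger_force: 0.0
tcp [0.484  0.209  0.2031] x [ 0.082  0.997 -0.   ] yaw 85.32 z [-0. -0. -1.] q [ 0.41  0.26 -0.11  1.2  -0.    2.06] t 2.15 F [-0.6 -0.2  0. ] w 0.0853 ff 0.0
roof 8752 [472.8 297.4] [ 93.  123.7] 86.7 z 0.0544 [[408.0, 255.0], [532.0, 247.0], [537.0, 340.0], [414.0, 347.0]]
white 1381 [491.1 255.1] [124.8  98.8] 87.0 z 0.0216 [[439.0, 195.0], [537.0, 190.0], [544.0, 315.0], [445.0, 320.0]]
tongue 580 [491.1 255.1] [124.8  98.8] 87.0 z 0.0163 [[439.0, 195.0], [537.0, 190.0], [544.0, 315.0], [445.0, 320.0]]
```

View pics/w1.png

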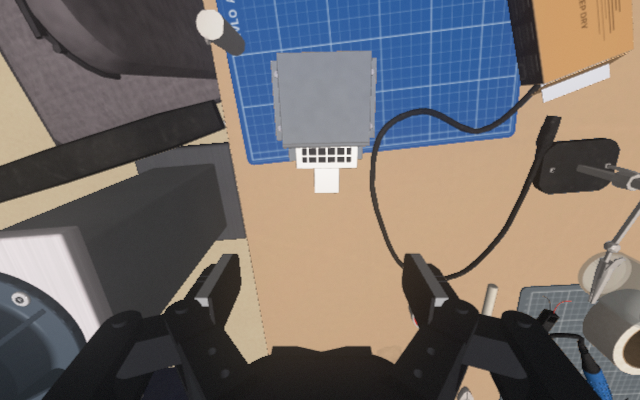

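```bash
python3 - <<'E'
from h import *
z=np.load('w1.npz');P=z['P'];C=z['c'].astype(int)
m=np.zeros(P.shape[:2],bool); 
def reg(u0,u1,v0,v1,z0,z1,f=0):
    m[:]=0; m[v0:v1,u0:u1]=1; return P[m&(P[...,2]>z0)&(P[...,2]<z1)&(C.min(-1)>f)]
rect(reg(255,390,40,150,.049,.062),'roof')
rect(reg(305,350,165,200,.006,.024,200),'tongue')
rect(reg(290,365,143,200,.006,.04,200),'white')
print(P[130:205:6,327].round(4).tolist()); print(P[181,305:350:3].round(4).tolist()); print(C[181,305:350:3].min(-1))
E
```

```text
roof 8696 [493.2 290.6] [81.6 82.2] 86.8 z 0.0544 [[450.0, 252.0], [532.0, 247.0], [537.0, 329.0], [455.0, 334.0]]
tongue 740 [489.7 209.4] [33.1 47.6] 85.5 z 0.0166 [[465.0, 195.0], [512.0, 191.0], [515.0, 224.0], [467.0, 228.0]]
white 1319 [490.3 218.9] [52.4 65.3] 87.2 z 0.0215 [[456.0, 194.0], [522.0, 191.0], [524.0, 243.0], [459.0, 247.0]]
[[0.4933, 0.2657, 0.0553], [0.4929, 0.26, 0.0535], [0.4925, 0.2546, 0.0545], [0.4923, 0.2439, 0.0229], [0.4918, 0.2376, 0.023], [0.4914, 0.2313, 0.0233], [0.4909, 0.2246, 0.0226], [0.4904, 0.2163, 0.016], [0.4899, 0.2098, 0.0172], [0.4894, 0.2027, 0.0164], [0.4889, 0.1958, 0.0169], [0.4882, 0.1831, 0.0005], [0.4877, 0.175, -0.0008]]
[[0.4637, 0.2035, -0.0004], [0.4673, 0.2035, 0.0006], [0.4709, 0.2034, 0.0014], [0.4743, 0.2026, -0.0006], [0.4785, 0.207, 0.0164], [0.4818, 0.2064, 0.0151], [0.4852, 0.2068, 0.0173], [0.4885, 0.2065, 0.0173], [0.4919, 0.2059, 0.016], [0.4952, 0.2059, 0.0171], [0.4986, 0.2053, 0.0158], [0.5019, 0.2054, 0.0172], [0.506, 0.2004, 0.0008], [0.5095, 0.2001, 0.0007], [0.5131, 0.1997, 0.0]]
[137 139 139 165 237 238 238 238 238 238 238 215 136 138 137]
```

```bash
python3 -m inch '[0,0,0,-0.012,-0.02,0.066,0,0,0,0,0.4,0,0,0,0.4,0,0,0,0.4,0,0,0,0.4,0,0,0,0.15,0,0,0,0,0]' && python3 -m inch '[0,0,0,0,0,0,0,0,0,0,0,0,0,0,0,0,0,0,0,0,0,0,0,0,0,0,0,0,0,0,0,0]' -1 60; python3 -c "
from h import *
show()"
```

```text
time_s: 3.0
tool_pos: [0.4893, 0.2058, 0.0259]
tool_rot: [-0.001, 0.726, 0.688, -0.002]
wrist_force: [-0.7, 0.5, 0.1]
gripper_width: 0.0856
finger_force: 0.0
time_s: 3.8
tool_pos: [0.4912, 0.2069, 0.0294]
tool_rot: [0.0, 0.726, 0.688, 0.001]
wrist_force: [0.0, -0.6, 6.7]
gripper_width: 0.026
finger_force: 61.2
tcp [0.4912 0.2069 0.0294] x [0.054 0.999 0.001] yaw 86.9 z [ 0.002  0.001 -1.   ] q [ 0.4   0.42 -0.37  0.78 -0.    2.02] t 3.8 F [ 0.  -0.6  6.7] w 0.026 ff 61.2
```

```bash
python3 -m inch '[0,0,-0.015,0,-0.1,0,0,0,-0.2,0,0,0,-0.2,0,0,0,-0.2,0,0,0,-0.2,0,0,0,-0.2,0,0,0,-0.2,0,0,0,-0.2,0,0,0,0,0,0,0]' ; python3 - <<'E'
from h import *
show(); a=[]
for n in('wrist','scene'):
    c,P=cloud(n); np.savez(n+'2.npz',P=P,c=c['color']); a.append(c['color'])
cv2.imwrite('pics/p2.png',np.hstack([a[0][:,120:520],cv2.resize(a[1][150:300,180:330],(400,400),interpolation=cv2.INTER_CUBIC)])[...,::-1])
E
```

```text
time_s: 4.8
tool_pos: [0.4816, 0.0546, 0.0297]
tool_rot: [-0.0, 0.727, 0.687, -0.001]
wrist_force: [0.3, 0.2, -1.1]
gripper_width: 0.0259
finger_force: 60.4
tcp [0.4816 0.0546 0.0297] x [ 0.057  0.998 -0.001] yaw 86.75 z [-0.001 -0.001 -1.   ] q [ 0.11  0.36 -0.48  0.73 -0.    1.74] t 4.8 F [ 0.3  0.2 -1.1] w 0.0259 ff 60.4
```

View pics/p2.png

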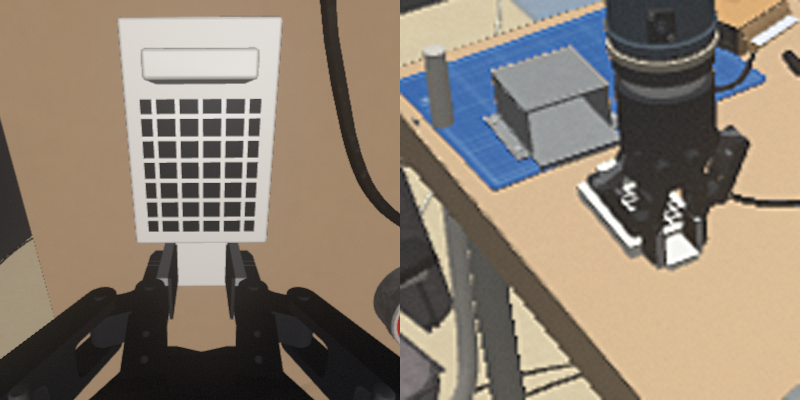

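```bash
python3 - <<'E'
from h import *
P=np.load('wrist2.npz')['P']
for u,v in [(320,25),(320,90),(320,240),(248,30),(390,30),(260,235),(380,235),(320,60),(320,260),(320,350),(240,130)]: print(u,v,np.nanmedian(P[v-2:v+3,u-2:u+3].reshape(-1,3),0).round(4))
E
```

```text
320 25 [0.4867 0.1661 0.0216]
320 90 [0.4854 0.1421 0.0216]
320 240 [0.4814 0.0718 0.0222]
248 30 [0.4581 0.166  0.0217]
390 30 [0.5145 0.1631 0.0214]
260 235 [0.4518 0.0763 0.0224]
380 235 [0.5114 0.073  0.0222]
320 60 [0.486  0.1508 0.0459]
320 260 [0.4805 0.0566 0.0162]
320 350 [ 0.4766 -0.022   0.0006]
240 130 [0.4431 0.1257 0.0005]
```

```bash
python3 -m inch '[0,0,0.03,0,0,0,0.03,0,0,0,0,0,0,0,0,0]' && python3 -m inch '[0,0,0,0,0,0,0,0,0,0,0,0,0,0,0,0,0,0,0,0,0,0,0,0]' 1 && python3 -m inch '[0,0,-0.3,0,0,0,-0.5,0,0.3,0,0,0,0.4,0,0,0,0.26,0,0,0,0,0,0,0,0,0,0,0]'; python3 - <<'E'
from h import *
show(); c,P=cloud('wrist'); np.savez('w3.npz',P=P,c=c['color']); save(c,'w3')
C=c['color'].astype(int); ok=np.isfinite(P[...,2])&(np.hypot(P[...,0]-.485,P[...,1]-.13)<.1)
rect(P[ok&(P[...,2]>.032)&(P[...,2]<.045)&(C.min(-1)>100)],'rib')
rect(P[ok&(P[...,2]>.010)&(P[...,2]<.019)],'plate')
E
```

```text
time_s: 5.3
tool_pos: [0.4823, 0.0573, 0.0236]
tool_rot: [-0.0, 0.726, 0.688, -0.0]
wrist_force: [-0.6, 0.1, -1.8]
gripper_width: 0.0261
finger_force: 60.3
time_s: 5.9
tool_pos: [0.4825, 0.0569, 0.0238]
tool_rot: [0.0, 0.726, 0.688, -0.0]
wrist_force: [0.0, -0.2, 0.2]
gripper_width: 0.0854
finger_force: 0.0
time_s: 6.6
tool_pos: [0.4874, 0.153, 0.1036]
tool_rot: [0.0, 0.726, 0.688, -0.0]
wrist_force: [-1.0, -0.2, 0.0]
gripper_width: 0.0855
finger_force: 0.0
tcp [0.4874 0.153  0.1036] x [ 0.053  0.999 -0.001] yaw 86.97 z [-0.    -0.001 -1.   ] q [ 0.3   0.31 -0.32  0.94 -0.    1.93] t 6.6 F [-1.  -0.2  0. ] w 0.0855 ff 0.0
rib 754 [486.7 152.6] [10.2 39.2] 87.4 z 0.0381 [[467.0, 148.0], [506.0, 147.0], [507.0, 157.0], [467.0, 159.0]]
plate 7450 [486.6 150.6] [156.9  66.1] 87.2 z 0.0145 [[450.0, 74.0], [516.0, 71.0], [523.0, 227.0], [457.0, 231.0]]
```

View pics/w3.png

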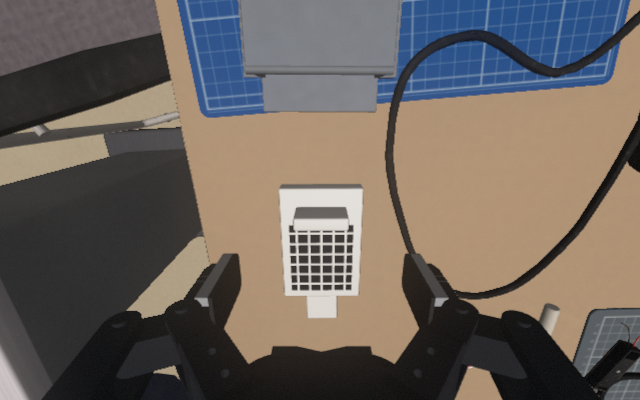

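```bash
python3 -m inch '[0,-0.006,0.3,0,0,0,0.3,0,0,0,0.07,0,0,0,0,0]' && python3 -m inch '[0,0,0,0,0,0,0,0,0,0,0,0,0,0,0,0,0,0,0,0,0,0,0,0]' -1 25 && python3 -m inch '[0,0,-0.2,0,0,0,-0.4,0,0.2,0,0,0,0.3,0,0,0,0.31,0,0,0,0,0,0,0,0,0,0,0]'; cat >> h.py <<'E'
def tilt(u0=200,u1=460,v0=120,v1=330):
    c,P=cloud('wrist'); C=c['color'].astype(int); p,M=pose()
    L=(P-p)@M   # tool coords
    m=np.zeros(P.shape[:2],bool); m[v0:v1,u0:u1]=1
    m&=np.isfinite(P[...,2])&(C.min(-1)>120)&(np.ptp(C,axis=-1)<30)&(abs(L[...,1])<.036)&(L[...,2]>.005)&(L[...,2]<.07)&(L[...,0]<.03)&(L[...,0]>-.095)
    Q=L[m]; Q=Q[(Q[:,0]<-.008)&(Q[:,0]>-.079)] if len(Q)>50 else Q
    # mesh-face plane z=a+b*x (+c y)
    k=np.ones(len(Q),bool)
    for _ in range(6):
        A=np.c_[np.ones(k.sum()),Q[k,0],Q[k,1]]; s=np.linalg.lstsq(A,Q[k,2],rcond=None)[0]
        r=Q[:,2]-np.c_[np.ones(len(Q)),Q[:,0],Q[:,1]]@s; k=abs(r)<max(.002,1.5*np.median(abs(r)))
    print('n',k.sum(),'plane z0',s[0].round(4),'tilt deg (tongue down +)',np.degrees(np.arctan(-s[1])).round(2),'roll',np.degrees(np.arctan(s[2])).round(2),'L xmin/max',L[m][:,0].min().round(3),L[m][:,0].max().round(3))
    return c,P,L
E
python3 - <<'E'
from h import *
show(); c,P,L=tilt(); save(c,'w4'); np.savez('w4.npz',P=P,c=c['color'])
E
```

```text
time_s: 7.05
tool_pos: [0.4863, 0.1517, 0.0361]
tool_rot: [-0.001, 0.726, 0.687, -0.001]
wrist_force: [0.5, 0.0, 0.5]
gripper_width: 0.0856
finger_force: 0.0
time_s: 7.65
tool_pos: [0.4878, 0.1529, 0.0379]
tool_rot: [0.001, 0.726, 0.688, 0.001]
wrist_force: [-0.1, -1.6, 5.9]
gripper_width: 0.0394
finger_force: 24.8
time_s: 8.35
tool_pos: [0.4912, 0.2341, 0.0969]
tool_rot: [0.0, 0.725, 0.688, -0.0]
wrist_force: [-0.3, -0.2, -1.3]
gripper_width: 0.0397
finger_force: 26.0
tcp [0.4912 0.2341 0.0969] x [ 0.053  0.999 -0.   ] yaw 86.98 z [-0. -0. -1.] q [ 0.44  0.37 -0.25  0.96 -0.    2.07] t 8.35 F [-0.3 -0.2 -1.3] w 0.0397 ff 26.0
n 1671 plane z0 0.0226 tilt deg (tongue down +) 0.71 roll 0.16 L xmin/max -0.055 0.03
```

View pics/w4.png

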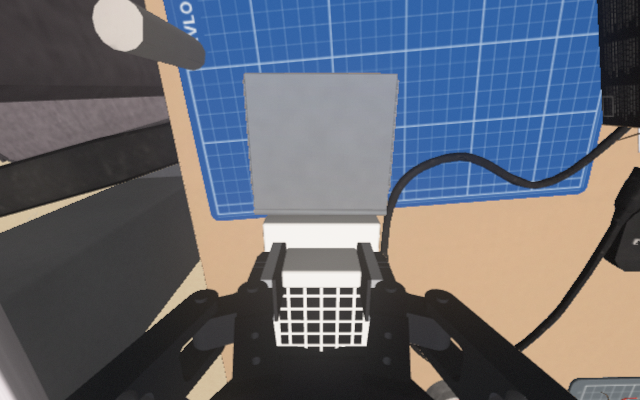

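```bash
python3 -m inch '[0,0,0.04,0,0,0,0.03,0,0,0,0,0]'; python3 - <<'E'
from h import *
show(); c,P,L=tilt()
Q=P[60:250,320]; i=np.where((Q[:,2]>.049)&(Q[:,2]<.058))[0]; print('roof y min',Q[i,1].min()); i=np.where((Q[:,2]>.06)&(Q[:,2]<.08))[0]; print('plate rear y',Q[i,1].max(),Q[i,2].max())
E
```

```text
time_s: 8.7
tool_pos: [0.4916, 0.2321, 0.0905]
tool_rot: [0.001, 0.727, 0.687, -0.0]
wrist_force: [-3.1, -5.0, 10.2]
gripper_width: 0.0392
finger_force: 28.2
tcp [0.4916 0.2321 0.0905] x [ 0.056  0.998 -0.001] yaw 86.79 z [ 0.001 -0.001 -1.   ] q [ 0.44  0.37 -0.26  0.94 -0.    2.07] t 8.7 F [-3.1 -5.  10.2] w 0.0392 ff 28.2
n 1592 plane z0 0.0215 tilt deg (tongue down +) 4.05 roll 0.11 L xmin/max -0.058 0.03
roof y min 0.2520359068610948
plate rear y 0.25209411747898297 0.06979133303800139
```

```bash
python3 -m inch '[0.03,0,0,0,0,0,0.02,0,0,0,0,0]'; python3 - <<'E'
from h import *
show(); c,P,L=tilt()
E
```

```text
time_s: 9.05
tool_pos: [0.4917, 0.2336, 0.0894]
tool_rot: [0.002, 0.727, 0.687, -0.001]
wrist_force: [-5.1, -13.8, 23.1]
gripper_width: 0.0395
finger_force: 30.2
tcp [0.4917 0.2336 0.0894] x [ 0.057  0.998 -0.004] yaw 86.74 z [ 0.001 -0.004 -1.   ] q [ 0.45  0.38 -0.26  0.94 -0.    2.07] t 9.05 F [ -5.1 -13.8  23.1] w 0.0395 ff 30.2
n 1471 plane z0 0.0204 tilt deg (tongue down +) 5.08 roll 0.19 L xmin/max -0.057 0.03
```

```bash
python3 -m inch '[0,0,0,0,-0.01,0,0.02,0,0,0,0,0]' -1 20; python3 - <<'E'
from h import *
show(); c,P,L=tilt()
E
```

```text
time_s: 9.4
tool_pos: [0.4918, 0.2332, 0.0879]
tool_rot: [0.001, 0.727, 0.687, -0.0]
wrist_force: [-5.4, -10.9, 25.9]
gripper_width: 0.0395
finger_force: 42.6
tcp [0.4918 0.2332 0.0879] x [ 0.057  0.998 -0.002] yaw 86.75 z [ 0.002 -0.002 -1.   ] q [ 0.44  0.38 -0.26  0.93 -0.    2.07] t 9.4 F [ -5.4 -10.9  25.9] w 0.0395 ff 42.6
n 1486 plane z0 0.0195 tilt deg (tongue down +) 7.16 roll 0.15 L xmin/max -0.059 0.03
```

```bash
python3 -m inch '[0,0,-0.2,0,-0.35,0,0,0,-0.5,0,0,0,0,0,0.2,0,0,0,0.2,0,0,0,0.15,0,0,0,0.08,0,0,0,0,0]' && python3 -m inch '[0,0,0,0,0,0,0,0,0,0,0,0,0,0,0,0,0,0,0,0]' 1 && python3 -m inch '[0,0,-0.3,0,0,0,-0.3,0,0,0,0,0,0,0,0,0]'; python3 - <<'E'
from h import *
show(); c,P=cloud('wrist'); 
C=c['color'].astype(int); ok=np.isfinite(P[...,2])&(np.hypot(P[...,0]-.485,P[...,1]-.13)<.1)
rect(P[ok&(P[...,2]>.032)&(P[...,2]<.045)&(C.min(-1)>100)],'rib')
rect(P[ok&(P[...,2]>.010)&(P[...,2]<.019)],'plate')
E
```

```text
time_s: 10.25
tool_pos: [0.4864, 0.15, 0.0421]
tool_rot: [-0.0, 0.726, 0.687, -0.001]
wrist_force: [-0.7, -0.4, 0.4]
gripper_width: 0.0397
finger_force: 29.0
time_s: 10.75
tool_pos: [0.4871, 0.1509, 0.0431]
tool_rot: [0.0, 0.726, 0.688, 0.0]
wrist_force: [0.2, 0.8, -0.1]
gripper_width: 0.0855
finger_force: 0.0
time_s: 11.15
tool_pos: [0.4874, 0.1509, 0.1033]
tool_rot: [0.0, 0.726, 0.688, 0.001]
wrist_force: [-0.2, 0.4, -0.5]
gripper_width: 0.0852
finger_force: 0.0
tcp [0.4874 0.1509 0.1033] x [0.054 0.999 0.   ] yaw 86.89 z [ 0.002  0.    -1.   ] q [ 0.3   0.31 -0.32  0.94 -0.    1.93] t 11.15 F [-0.2  0.4 -0.5] w 0.0852 ff 0.0
rib 771 [486.2 149.2] [10.3 39.9] 86.6 z 0.0381 [[466.0, 145.0], [506.0, 143.0], [506.0, 153.0], [467.0, 156.0]]
plate 7436 [484.1 113.1] [112.7  66.2] 86.6 z 0.0145 [[448.0, 59.0], [514.0, 55.0], [520.0, 167.0], [454.0, 171.0]]
```

```bash
python3 -m inch '[-0.017,-0.012,0.3,0,0,0,0.25,0,0,0,0.06,0,0,0,0,0]' && python3 -m inch '[0,0,0,0,0,0,0,0,0,0,0,0,0,0,0,0,0,0,0,0,0,0,0,0]' -1 20 && python3 -m inch '[0,0,-0.25,0,-0.2,0,0,0,-0.2,0,0,0,0,0,0,-0.0714,0,0,0,-0.0714,0,0,0,-0.0714,0,0,0,-0.0714,0,0,0,-0.0714,0,0,0,-0.0714,0,0,0,-0.0714,0,0,0,-0.0714,0,0,0,-0.0714,0,0,0,-0.0714,0,0,0,-0.0714,0,0,0,-0.0714,0,0,0,-0.0714,0,0,0,-0.0714,0,0,0,-0.0714,0,0,0,-0.0714,0,0,0,-0.0714]' && python3 -m inch '[0,0,0,-0.0714,0,0,0,-0.0714,0,0,0,-0.0714,0,0,0,-0.0714,0,0,0,0,0,0,0,0]' ; python3 - <<'E'
from h import *
show(); c,P,L=tilt(); save(c,'w5'); np.savez('w5.npz',P=P,c=c['color'])
E
```

```text
time_s: 11.6
tool_pos: [0.4845, 0.1488, 0.0405]
tool_rot: [-0.001, 0.726, 0.688, -0.002]
wrist_force: [0.9, -0.3, 0.1]
gripper_width: 0.0857
finger_force: 0.0
time_s: 12.2
tool_pos: [0.4862, 0.1493, 0.0427]
tool_rot: [0.0, 0.726, 0.688, 0.001]
wrist_force: [-1.4, -0.3, 6.6]
gripper_width: 0.0397
finger_force: 20.2
time_s: 14.2
tool_pos: [0.4835, 0.1092, 0.067]
tool_rot: [0.0, -0.445, 0.895, -0.0]
wrist_force: [0.6, -0.6, -1.3]
gripper_width: 0.0393
finger_force: 21.0
time_s: 14.8
tool_pos: [0.4835, 0.1092, 0.0669]
tool_rot: [0.0, -0.686, 0.728, -0.0]
wrist_force: [-1.1, -0.9, -0.7]
gripper_width: 0.0393
finger_force: 21.0
tcp [0.4835 0.1092 0.0669] x [-0.06  -0.998  0.   ] yaw -93.44 z [ 0. -0. -1.] q [ 0.22  0.33 -0.4   0.84 -0.   -1.29] t 14.8 F [-1.1 -0.9 -0.7] w 0.0393 ff 21.0
n 1752 plane z0 0.0274 tilt deg (tongue down +) 0.66 roll 0.04 L xmin/max -0.06 0.019
```

View pics/w5.png

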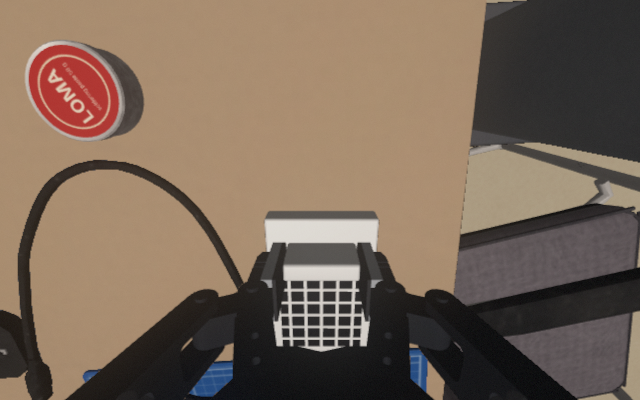

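```bash
python3 -m inch '[-0.2,0,0,0,-0.25,0,0,0,0,0,-0.15,0,0,0,-0.05,0,0,0,-0.05,0,0,0,-0.05,0,0,0,0,0]'; python3 - <<'E'
from h import *
show(); c,P,L=tilt()
E
```

```text
time_s: 15.55
tool_pos: [0.486, 0.1537, 0.0972]
tool_rot: [0.0, -0.687, 0.727, -0.0]
wrist_force: [0.3, 0.3, -1.4]
gripper_width: 0.0395
finger_force: 20.8
tcp [0.486  0.1537 0.0972] x [-0.057 -0.998  0.   ] yaw -93.25 z [ 0. -0. -1.] q [ 0.31  0.32 -0.33  0.93 -0.   -1.21] t 15.55 F [ 0.3  0.3 -1.4] w 0.0395 ff 20.8
n 1966 plane z0 0.0272 tilt deg (tongue down +) 7.47 roll 0.04 L xmin/max -0.069 0.021
```

```bash
python3 -m inch '[0,0,-0.05,0,0,0,-0.04,0,0,0,0,0]'; python3 - <<'E'
from h import *
show(); c,P,L=tilt()
E
```

```text
time_s: 15.9
tool_pos: [0.4862, 0.1541, 0.1063]
tool_rot: [0.0, -0.687, 0.727, -0.0]
wrist_force: [-0.0, -0.3, -2.4]
gripper_width: 0.0394
finger_force: 20.7
tcp [0.4862 0.1541 0.1063] x [-0.056 -0.998  0.   ] yaw -93.2 z [ 0. -0. -1.] q [ 0.31  0.31 -0.31  0.95 -0.   -1.21] t 15.9 F [-0.  -0.3 -2.4] w 0.0394 ff 20.7
n 2029 plane z0 0.0272 tilt deg (tongue down +) 12.9 roll 0.02 L xmin/max -0.084 0.023
```

```bash
python3 -m inch '[0.3,0,0,0,0.35,0,0,0,0.3,0,-0.36,0,0.3,0,-0.36,0,0.3,0,-0.36,0,0.3,0,-0.36,0,0,0,0,0,0,0,0,0]'; python3 - <<'E'
from h import *
show(); tilt()
for n in('wrist','scene'):
    c,P=cloud(n); np.savez(n+'6.npz',P=P,c=c['color'])
    if n=='wrist': save(c,'w6')
    ok=np.isfinite(P[...,2])&(np.hypot(P[...,0]-.526,P[...,1]+.175)<.11); z=P[...,2]
    rect(P[ok&(z>.03)&(z<.05)],n+' tray'); rect(P[ok&(z>.0408)&(z<.05)],'lip')
    h,e=np.histogram(z[ok],bins=np.arange(-.003,.05,.002)); print(dict(zip((e[:-1]*1000).round().astype(int).tolist(),h.tolist())))
E
```

```text
time_s: 16.75
tool_pos: [0.4761, -0.0312, 0.2505]
tool_rot: [0.001, -0.687, 0.727, -0.001]
wrist_force: [-0.3, -0.0, -1.6]
gripper_width: 0.0394
finger_force: 21.0
tcp [ 0.4761 -0.0312  0.2505] x [-0.057 -0.998 -0.   ] yaw -93.29 z [ 0.002 -0.    -1.   ] q [-0.07  0.16 -0.13  1.29  0.   -1.58] t 16.75 F [-0.3 -0.  -1.6] w 0.0394 ff 21.0
n 2041 plane z0 0.0265 tilt deg (tongue down +) 12.01 roll 0.15 L xmin/max -0.075 0.024
wrist tray 6451 [ 525.4 -172.8] [160.3  96.2] 15.5 z 0.0392 [[435.0, -148.0], [461.0, -241.0], [616.0, -198.0], [590.0, -105.0]]
lip 2843 [ 579.2 -157.8] [48.6 96.2] 15.1 z 0.0438 [[543.0, -118.0], [568.0, -211.0], [615.0, -198.0], [590.0, -105.0]]
{-3: 173, -1: 5140, 1: 2587, 3: 87, 5: 178, 7: 36, 9: 15, 11: 16, 13: 18, 15: 18, 17: 17, 19: 34, 21: 315, 23: 5312, 25: 2041, 27: 101, 29: 90, 31: 99, 33: 92, 35: 335, 37: 2491, 39: 550, 41: 442, 43: 2164, 45: 232, 47: 0}
scene tray 1898 [ 525.9 -174.9] [163.8  97.9] 15.5 z 0.0373 [[434.0, -150.0], [460.0, -244.0], [618.0, -200.0], [592.0, -106.0]]
lip 490 [ 586.6 -158.3] [37.2 96. ] 16.4 z 0.0426 [[555.0, -118.0], [582.0, -210.0], [618.0, -199.0], [591.0, -107.0]]
{-3: 1356, -1: 1834, 1: 390, 3: 134, 5: 111, 7: 58, 9: 58, 11: 61, 13: 66, 15: 70, 17: 63, 19: 134, 21: 665, 23: 817, 25: 208, 27: 103, 29: 101, 31: 113, 33: 163, 35: 517, 37: 451, 39: 119, 41: 304, 43: 163, 45: 13, 47: 0}
```

View pics/w6.png

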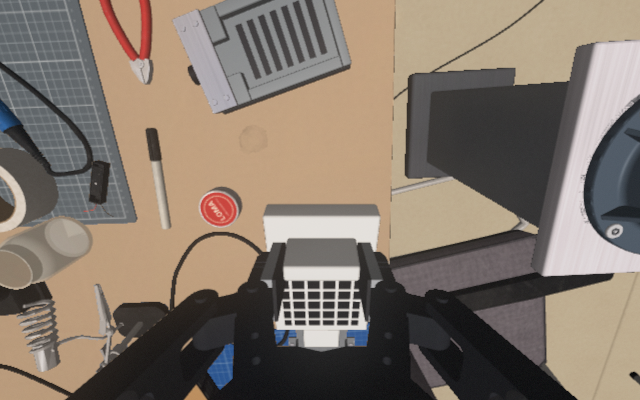

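```bash
python3 - <<'E'
from h import *
a=np.radians(15.5); U=np.array([np.cos(a),np.sin(a)]); V=np.array([-np.sin(a),np.cos(a)]); o=np.array([.5257,-.174])
for n in('wrist6','scene6'):
    P=np.load(n+'.npz')['P'].reshape(-1,3); P=P[np.isfinite(P[:,2])]
    x=(P[:,:2]-o)@U*1e3; y=(P[:,:2]-o)@V*1e3; z=P[:,2]*1e3; ok=(abs(x)<100)&(abs(y)<60)
    off=0 if n[0]=='w' else -1.5
    L=ok&(z>41.8+off)&(z<47+off)&(x>20); F=ok&(z>21+off)&(z<27.5+off); Rm=ok&(z>35.5+off)&(z<40+off)
    pc=lambda v:np.percentile(v,[0.5,2,10,50,90,98,99.5]).round(1).tolist()
    print(n,'lip x',pc(x[L]),'y',pc(y[L])); B=F&(abs(y)<30)
    print(' floor x',pc(x[B]),' y(|x|<30)',pc(y[F&(abs(x)<30)])); 
    C=F&(abs(y)<12);print(' floor xmax center',pc(x[C]))
    R2=Rm&(abs(y)<30); print(' rear rim x',pc(x[R2&(x<-30)])); T=Rm&(abs(x)<40); print(' rim y neg',pc(y[T&(y<-25)]),'pos',pc(y[T&(y>25)]))
    # lip edge slope
    for lo in (-40,-20,0,20): k=L&(y>lo)&(y<lo+20); print('  lipedge',lo+10,np.percentile(x[k],[1,5,95,99]).round(1))
E
```

```text
wrist6 lip x [50.8, 51.1, 53.3, 64.8, 76.7, 79.0, 79.5] y [-45.9, -44.7, -37.8, -2.1, 38.3, 47.1, 48.8]
 floor x [-69.6, -67.8, -57.5, -11.3, 36.1, 53.8, 91.1]  y(|x|<30) [-35.0, -34.3, -29.0, -1.5, 28.4, 34.8, 49.1]
 floor xmax center [-69.8, -68.0, -58.1, -7.6, 45.9, 89.4, 92.7]
 rear rim x [-80.0, -79.8, -78.9, -74.7, -70.8, -70.1, -70.0]
 rim y neg [-46.6, -45.8, -43.9, -38.1, -34.4, -26.9, -25.3] pos [26.1, 29.3, 37.8, 42.9, 48.1, 49.0, 49.2]
  lipedge -30 [50.9 52.  78.1 79.6]
  lipedge -10 [50.9 52.1 78.1 79.2]
  lipedge 10 [50.9 51.9 78.  79.3]
  lipedge 30 [50.9 51.9 78.1 79.1]
scene6 lip x [50.1, 51.2, 53.6, 65.4, 77.4, 80.1, 81.0] y [-48.5, -47.7, -40.4, -2.4, 36.4, 45.7, 46.3]
 floor x [-80.2, -79.0, -53.6, -8.9, 40.3, 60.5, 65.3]  y(|x|<30) [-48.8, -48.2, -26.6, 1.1, 30.1, 35.7, 36.5]
 floor xmax center [-80.2, -78.6, -51.7, -3.0, 51.3, 63.5, 66.5]
 rear rim x [-80.0, -79.9, -79.0, -75.3, -70.5, -69.1, -68.5]
 rim y neg [-49.6, -49.0, -48.4, -42.8, -37.2, -28.7, -26.5] pos [28.3, 32.4, 35.3, 40.2, 45.5, 47.2, 47.4]
  lipedge -30 [51.7 52.4 79.1 80.5]
  lipedge -10 [50.6 52.2 79.  80.1]
  lipedge 10 [51.  52.3 79.3 81.2]
  lipedge 30 [50.  51.4 78.6 79.5]
```

```bash
python3 -m inch '[0,0,0,0.0659,0,0,0,0.0659,0,0,0,0.0659,0,0,0,0.0659,0,0,0,0.0659,0,0,0,0.0659,0,0,0,0.0659,0,0,0,0.0659,0,0,0,0.0659,0.112,-0.376,0.3,0,0.112,-0.376,0.3,0,0.112,-0.376,0.3,0,0.112,-0.376,0.3,0,0,0,0,0,0,0,0,0]'; cat >> h.py <<'E'
a=np.radians(15.5); U=np.array([np.cos(a),np.sin(a)]); V=np.array([-np.sin(a),np.cos(a)]); BAY=np.array([.5090,-.1784])
def bay(P): 
    P=np.asarray(P); d=P[...,:2]-BAY; return np.stack([d@U*1e3,d@V*1e3,P[...,2]*1e3],-1)
E
python3 - <<'E'
from h import *
show(); print('tcp bay',bay(pose()[0]).round(1)); tilt()
c,P=cloud('scene'); np.savez('scene7.npz',P=P,c=c['color']); cr=c['color'][200:350,290:440]
cv2.imwrite('pics/s7.png',cv2.resize(cr[...,::-1],(600,600),interpolation=cv2.INTER_CUBIC))
E
```

```text
time_s: 18.4
tool_pos: [0.4721, -0.187, 0.1281]
tool_rot: [-0.002, -0.136, 0.991, 0.001]
wrist_force: [1.2, 0.6, -0.7]
gripper_width: 0.0393
finger_force: 21.1
tcp [ 0.4721 -0.187   0.1281] x [-0.963 -0.269  0.003] yaw -164.41 z [-0.004  0.002 -1.   ] q [-0.38  0.29 -0.28  1.01  0.   -0.65] t 18.4 F [ 1.2  0.6 -0.7] w 0.0393 ff 21.1
tcp bay [-37.8   1.5 128.1]
n 1836 plane z0 0.0288 tilt deg (tongue down +) 12.24 roll -0.08 L xmin/max -0.073 0.025
```

View pics/s7.png

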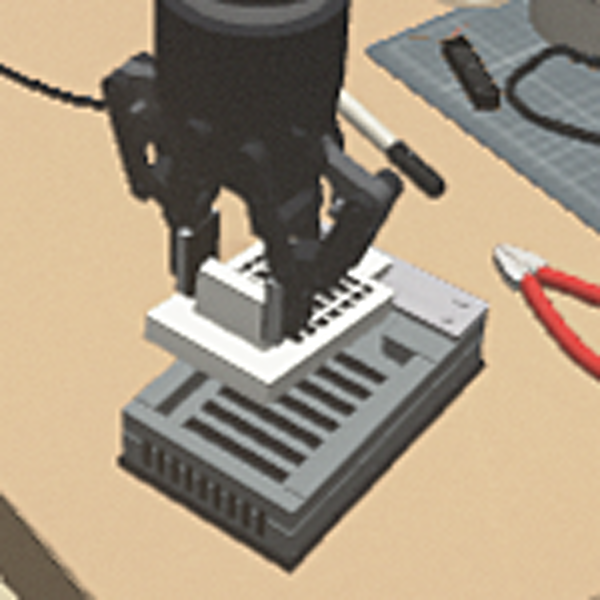

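```bash
python3 - <<'E'
from h import *
show(); print('tcp bay',bay(pose()[0]).round(1))
c,P=cloud('scene'); C=c['color'].astype(int); B=bay(P)
w=np.isfinite(P[...,2])&(C.min(-1)>150)&(np.ptp(C,axis=-1)<25)&(abs(B[...,1])<45)&(B[...,0]>-80)&(B[...,0]<75)
Q=B[w]; 
# plate top plane: expected z ~ 101 - tilt
zt=lambda x:128.1-28-(x+37.8)*np.tan(np.radians(12))
k=abs(Q[:,2]-zt(Q[:,0]))<4; T=Q[k]; print(len(T),'plate x',np.percentile(T[:,0],[.5,2,98,99.5]).round(1))
for x0 in range(-65,30,10):
    s=T[abs(T[:,0]-x0)<5]; 
    if len(s)>5: print(x0,len(s),np.percentile(s[:,1],[0,3,97,100]).round(1),np.median(s[:,2]-zt(s[:,0])).round(1))
r=Q[(Q[:,2]>112)&(Q[:,2]<140)&(abs(Q[:,0]+35)<20)]; print('rib',len(r),np.percentile(r,[2,98],axis=0).round(1).tolist())
E
```

```text
tcp [ 0.4733 -0.1864  0.1298] x [-0.963 -0.271  0.   ] yaw -164.29 z [-0.  0. -1.] q [-0.38  0.28 -0.28  1.01  0.   -0.65] t 18.5 F [ 0.5 -0.3 -1.1] w 0.0395 ff 21.1
tcp bay [-36.5   1.8 129.8]
502 plate x [-59.8 -59.   37.5  59.7]
-55 130 [-31.2 -29.2  30.6  32.9] -0.8
-45 123 [-32.  -30.9  31.3  33.1] -0.4
-35 30 [-32.7 -32.5  31.8  33.6] -0.3
-25 22 [-31.6 -31.4 -22.2 -21.1] -0.0
-15 21 [-33.1 -32.1 -20.1 -18.9] 0.4
-5 36 [-31.7 -31.5  31.2  31.5] 0.7
5 44 [-32.  -31.7  32.2  33.3] 0.3
15 35 [-31.5 -31.2  33.5  34. ] 0.6
25 26 [-31.5 -30.8  32.   33.8] 0.5
rib 65 [[-45.2, -19.1, 120.9], [-29.8, 20.2, 133.3]]
```

```bash
python3 -m inch '[0.01,-0.018,0,0,0,0,0.1,0,0,0,0.1,0,0,0,0.1,0,0,0,0.08,0,0,0,0,0,0,0,0,0]'; python3 - <<'E'
from h import *
show(); print('tcp bay',bay(pose()[0]).round(1)); tilt()
c,P=cloud('scene'); cr=c['color'][200:350,290:440]
cv2.imwrite('pics/s8.png',cv2.resize(cr[...,::-1],(600,600),interpolation=cv2.INTER_CUBIC))
E
```

```text
time_s: 19.25
tool_pos: [0.4725, -0.1895, 0.0916]
tool_rot: [-0.0, -0.136, 0.991, 0.0]
wrist_force: [0.1, -0.4, -1.9]
gripper_width: 0.0392
finger_force: 21.1
tcp [ 0.4725 -0.1895  0.0916] x [-0.963 -0.27   0.001] yaw -164.36 z [-0.001  0.    -1.   ] q [-0.38  0.32 -0.34  0.91 -0.   -0.65] t 19.25 F [ 0.1 -0.4 -1.9] w 0.0392 ff 21.1
tcp bay [-38.1  -0.9  91.6]
n 1889 plane z0 0.028 tilt deg (tongue down +) 12.11 roll -0.07 L xmin/max -0.074 0.024
```

```bash
python3 -m inch '[0,0.005,0.025,0,-0.05,0,0,0,-0.05,0,0,0,-0.04,0,0,0,0,0,0,0,0,0,0,0]'; python3 - <<'E'
from h import *
show(); print('tcp bay',bay(pose()[0]).round(1)); tilt()
c,P=cloud('scene'); cr=c['color'][200:350,290:440]
cv2.imwrite('pics/s9.png',cv2.resize(cr[...,::-1],(600,600),interpolation=cv2.INTER_CUBIC))
E
```

```text
time_s: 19.95
tool_pos: [0.4861, -0.1851, 0.0893]
tool_rot: [-0.0, -0.136, 0.991, -0.0]
wrist_force: [0.5, -0.0, -1.1]
gripper_width: 0.0394
finger_force: 21.1
tcp [ 0.4861 -0.1851  0.0893] x [-0.963 -0.27   0.   ] yaw -164.34 z [-0. -0. -1.] q [-0.36  0.34 -0.32  0.92 -0.   -0.64] t 19.95 F [ 0.5 -0.  -1.1] w 0.0394 ff 21.1
tcp bay [-23.9  -0.4  89.3]
n 1918 plane z0 0.0277 tilt deg (tongue down +) 12.02 roll -0.01 L xmin/max -0.077 0.024
```

View pics/s9.png

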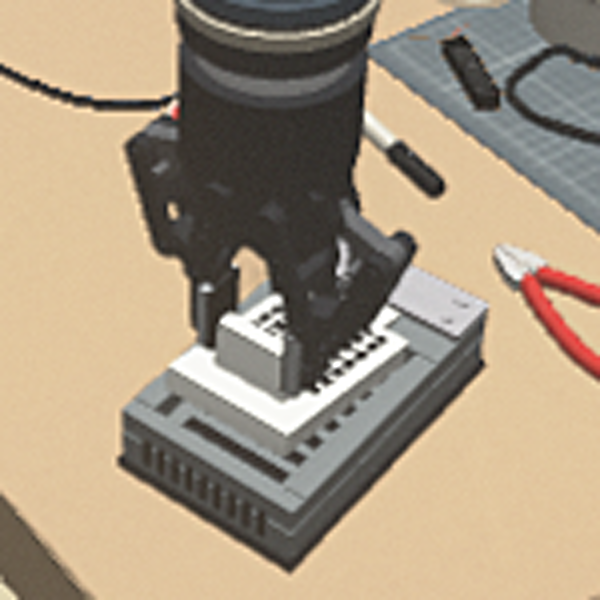

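```bash
python3 -m inch '[-0.02,0,0,0,0,0,0,0,0,0,0,0]' && python3 -m inch '[0.015,0,0.04,0,0.015,0,0.04,0,0.02,0,0.04,0,0,0,0,0]'; python3 - <<'E'
from h import *
show(); print('tcp bay',bay(pose()[0]).round(1)); tilt()
E
```

```text
time_s: 20.35
tool_pos: [0.488, -0.1847, 0.0893]
tool_rot: [-0.0, -0.136, 0.991, -0.0]
wrist_force: [-0.1, 0.0, -0.2]
gripper_width: 0.039
finger_force: 21.1
time_s: 20.75
tool_pos: [0.4827, -0.186, 0.0768]
tool_rot: [-0.0, -0.136, 0.991, 0.0]
wrist_force: [-0.6, -0.1, 2.3]
gripper_width: 0.0393
finger_force: 21.3
tcp [ 0.4827 -0.186   0.0768] x [-0.963 -0.269  0.   ] yaw -164.37 z [-0.  0. -1.] q [-0.37  0.35 -0.34  0.88  0.   -0.64] t 20.75 F [-0.6 -0.1  2.3] w 0.0393 ff 21.3
tcp bay [-27.3  -0.3  76.8]
n 1792 plane z0 0.028 tilt deg (tongue down +) 5.7 roll 0.02 L xmin/max -0.065 0.023
```

```bash
python3 -m inch '[0.01,0,0.04,0,0.01,0,0.03,0,0.005,0,0.03,0,0,0,0.01,0,0,0,0,0]'; python3 - <<'E'
from h import *
show(); print('tcp bay',bay(pose()[0]).round(1)); tilt()
E
```

```text
time_s: 21.3
tool_pos: [0.4804, -0.1868, 0.0668]
tool_rot: [-0.0, -0.136, 0.991, -0.0]
wrist_force: [-4.2, -0.7, 10.1]
gripper_width: 0.0395
finger_force: 22.3
tcp [ 0.4804 -0.1868  0.0668] x [-0.963 -0.27   0.   ] yaw -164.37 z [-0. -0. -1.] q [-0.37  0.36 -0.36  0.86 -0.   -0.64] t 21.3 F [-4.2 -0.7 10.1] w 0.0395 ff 22.3
tcp bay [-29.8  -0.4  66.8]
n 1720 plane z0 0.0274 tilt deg (tongue down +) 0.43 roll 0.02 L xmin/max -0.059 0.02
```

```bash
python3 -m inch '[0,0,0,0,0,0,0,0,0,0,0,0,0,0,0,0,0,0,0,0]' 1 && python3 -m inch '[0,0,-0.2,0,0,0,-0.3,0,0,0,-0.3,0,0,0,-0.2,0,0,0,0,0,0,0,0,0]'; python3 - <<'E'
from h import *
show(); c,P=cloud('wrist'); save(c,'w10'); B=bay(P); C=c['color'].astype(int)
ok=np.isfinite(P[...,2])&(abs(B[...,1])<50)&(abs(B[...,0])<100); w=ok&(C.min(-1)>185)&(np.ptp(C,axis=-1)<25)
T=B[w&(B[...,2]>34)&(B[...,2]<44)&(B[...,0]<60)]; print('plate',len(T),np.percentile(T,[1,50,99],axis=0).round(1).tolist()); 
A=np.c_[T[:,:2],np.ones(len(T))]; s=np.linalg.lstsq(A,T[:,2],rcond=None)[0]; print('slopes deg',np.degrees(s[:2]).round(2))
r=B[ok&(B[...,2]>58)&(B[...,2]<66)&(abs(B[...,0]+30)<15)]; print('rib',len(r),np.percentile(r,[2,50,98],axis=0).round(1).tolist())
l=B[ok&(B[...,2]>41.8)&(B[...,2]<47)&(B[...,0]>55)]; print('lip',np.percentile(l,[1,50,99],axis=0).round(1).tolist())
E
```

```text
time_s: 21.85
tool_pos: [0.4807, -0.1867, 0.0662]
tool_rot: [-0.0, -0.136, 0.991, 0.0]
wrist_force: [-0.5, -0.2, 0.3]
gripper_width: 0.0855
finger_force: 0.0
time_s: 22.45
tool_pos: [0.4808, -0.1867, 0.1663]
tool_rot: [0.0, -0.136, 0.991, -0.0]
wrist_force: [-0.3, 0.1, -0.5]
gripper_width: 0.0854
finger_force: 0.0
tcp [ 0.4808 -0.1867  0.1663] x [-0.963 -0.27  -0.   ] yaw -164.36 z [ 0.001 -0.    -1.   ] q [-0.37  0.27 -0.2   1.1  -0.   -0.64] t 22.45 F [-0.3  0.1 -0.5] w 0.0854 ff 0.0
plate 1346 [[-48.0, -30.7, 36.9], [-39.1, 2.6, 38.3], [-2.9, 31.2, 39.7]]
slopes deg [-0.08  0.05]
rib 559 [[-34.9, -18.6, 58.8], [-30.9, 0.8, 62.1], [-25.8, 19.4, 63.5]]
lip [[68.2, -45.7, 42.1], [81.9, 0.4, 43.8], [97.5, 47.9, 45.5]]
```

View pics/w10.png

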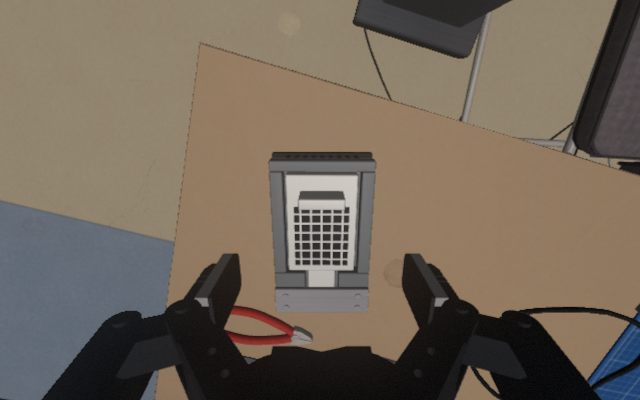

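The cassette lies flat in the bay: plate top is at 38 mm, the slope is under 0.1°, and the rib is at bay x ≈ -30, y ≈ 0. The tongue runs under the lip at about (320,280), and the gripper is clear. I'm handing it in.

```bash
python3 -c "
from bench import env
print(env.finish_job())"
```

```text
the job is handed in; nothing more can be done
None
```

The cassette is seated flat in the bay with its tongue under the lip, and the job was handed in at about 22.5 s with the gripper clear; the arm never went near the tin, cutters or marker, and no verdict came back.

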